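Set out the sample station around the stirrer

ROBOT

A 6-joint arm with a two-finger parallel gripper is mounted at the origin on the work surface. World frame = base frame: x ahead of the robot, y to its left, z up, the work surface at z = 0. Lengths are in m, angles in rad, forces in N, time in s.
With the tool pointing down it reaches from about 0.375 to 0.75 m from the base axis. Payload 9 kg.
Tool frame: the origin (TCP) lies at the very end of the fingers, on their centre line; the grasp point (between the pads) lies 19 mm behind it; z points along the fingers, y is the line along which they close (so a half turn about z gives the same grasp; the last joint's range is limited). The gripper opens to 85 mm and grips with 20 to 120 N. Pads are 22 mm wide; open, the fingers measure 114 mm over their backs; the gripper's body (76 mm by 85 mm) begins 54 mm behind the grasp point. The pads swing forward as they close: fully open they stand 13 mm farther back than shut.
Start: joints at [-1.412, 0.104, 0.097, 1.564, 0, 1.353], TCP at [0.221, -0.558, 0.231] pointing down, gripper open.
Joint ranges: [-2.99, 2.99], [-0.84, 1.86], [-1.1, 1.16], [-1.84, 2.11], [-1.51, 1.56], [-3.14, 3.14]. Speed limits (rad/s): [2.22, 2.22, 2.57, 3.14, 3.14, 3.14].

INTERFACE

Orientations are given as a 3x3 rotation matrix whose columns are the frame's x, y, z axes.
In Python, from workcell import r, vision, ticket gives the robot as it stands. The module is installed in compiled form; this text tells all that it offers.
- The arm moves only by the shell command python3 -m pendant 'ROWS' [OPENING]. ROWS is JSON, a list of rows, each a list of 2 entries, a list of its own where there are three numbers: the shift along the tool's x, y, z in units of 10 cm (1.0 is 10 cm), then the turn about the tool's z in units of 120 degrees (1.0 is 120 degrees). In form: [[[x, y, z], spin], ...]. A call has exactly 8 rows; each row is the pose to reach, as a shift and turn from the pose commanded when the call began, along the tool's axes at that moment; what a row does not reach only later rows make up. A row lasts 1/8 s, in which the tool goes at most 62.5 mm and 10.7 degrees, less where a joint would pass 70% of its speed; a pose out of reach is approached as far as the arm can. A call with a number of a shift or a turn outside -1 to 1 is refused whole. A call with a gripper value outside its range is refused whole. OPENING is the closure, from -1 (fully open) to 1 (shut), so that 0 is half open, set as the call begins (- or left out, the last holds). The fingers move at their own pace and stop on an object; the grip force is fixed at half the most. Time passes only in rows, so rows that repeat a pose let the fingers close, or fill a call up. It gives the time, the measured TCP pose, the force, the opening and the grip force at its end, in the units of the state.
- r.read_state(): the state, without advancing time (a new reading comes with each control period).
- vision.snapshot(name): name is "side" or "top" or "wrist"; returns a dict with "image" (480x640x3 uint8, red, green, blue), "intrinsics" (3x3 intrinsics, pixels), "dist_coeffs" ([k1, k2, p1, p2, k3] as OpenCV has them; the pictures are not rectified), "R" (3x3) and "t" (3): a world point X has camera coordinates R X + t. Camera axes: x right, y down, z forward; pixel columns grow to the right and rows downward; lengths in m; the calibration is good to about 2 mm. A picture is of the moment at which its call begins. There is no depth.
- ticket.hand_in(): hands the job in; it is judged then, once.
The state is a dict: "time_s": time; "joint_pos": joint angles; "joint_vel": joint speeds; "joint_torque": joint torques, N m; "tcp_pos": TCP position; "eef_rot": TCP orientation; "ft_force": force on the tool from outside, world axes, zero at the start; "moment": the same for the moment, N m; "width": finger opening in m; "finger_force": force on a finger pad.
Only numpy, scipy, OpenCV 4.12 (cv2) and the standard library are available. Lean on these libraries where they do the work, as an engineer would, in place of code of your own. Each camera call takes 0.05 s, during which the arm holds its last target. There are 200 camera calls.

TASK

Stand the white conical flask in the middle of the stirrer's round plate, the large tin in the middle of the cork pad in front of the stirrer (on the robot's side of it), the brown bottle in the middle of the cork pad beside the stirrer on the side where the test-tube rack stands, and the steel beaker in the middle of the cork pad on the stirrer's other side. Stack the small tin centrally on top of the large tin. Keep the flask, bottle and beaker upright all the time and leave everything standing still and let go.

Things in the scene. Friction and masses are not known exactly. Their poses are not given: they have to be found in the camera images.
- flask: loose conical flask of opaque white plastic, about 110 g, 114 mm tall: foot 66 mm across, narrowing to 25 mm at 74 mm height, with a grey cylindrical screw cap 28 mm across from 80 to 114 mm height (grip it there); round about its own z axis; origin at the centre of its underside, z up
- bottle: loose brown glass bottle, about 120 g, 92 mm tall: straight round body 40 mm across up to 66 mm height, then a shoulder and a black cap 26 mm across from 76 to 92 mm; origin at the centre of its underside, z up
- beaker: loose open steel beaker, straight and round, about 90 g, 50 mm across, 62 mm tall, wall 2.5 mm; origin at the centre of its underside, z up
- large_tin: loose closed round metal sample tin, aluminium with a dark steel lid, about 80 g, 60 mm across (58 mm below its lid, the upper 10 mm), 24 mm tall with a flat top; origin at the centre of its underside, z up
- small_tin: loose closed round metal sample tin, aluminium with a dark steel lid, about 40 g, 38 mm across (36 mm below its lid, the upper 10 mm), 24 mm tall with a flat top; origin at the centre of its underside, z up
- stirrer: fixed magnetic stirrer, a white box 110 x 110 mm with a flat round metal plate 92 mm across in the middle of its top, plate surface 40 mm above the bench; origin at the centre of its underside; its front with the black knob faces its -x (towards the robot, within about 10 degrees), its y points to its left as the robot sees it
- pad_left: fixed square cork pad, 80 x 80 x 5 mm, lying on the bench to the left of the stirrer as the robot sees it (+y), about 135 mm from centre to centre; origin at the centre of its underside, its top 5 mm above that
- pad_right: fixed square cork pad, 80 x 80 x 5 mm, lying on the bench to the right of the stirrer as the robot sees it (-y), about 135 mm from centre to centre; origin at the centre of its underside, its top 5 mm above that
- pad_front: fixed square cork pad, 80 x 80 x 5 mm, lying on the bench in front of the stirrer, on the robot's side (-x), about 130 mm from centre to centre; origin at the centre of its underside, its top 5 mm above that
- rack: fixed white test-tube rack, 60 x 130 mm, 58 mm tall, with capped tubes standing up to 133 mm above the bench; it stands beyond the work, far to the left or far to the right (a grey box with a clear lid stands on the other side); origin at the centre of its underside
Things that resemble listed ones, but are neither listed nor needed, are in the scene too. Leave any purple look-alike of the beaker alone.

How it is judged:
At the end, for the whole second after the job is handed in: Flask within 12 mm of the stirrer's centre; large tin (front pad), bottle (side pad on the rack's side) and beaker (other side pad) within 12 mm of the pad centres; small tin on the large within 8 mm; all resting on their supports (4 mm), upright within 0.1 rad and still (0.02 m/s, 0.2 rad/s) (horizontal distance between flask and stirrer below 0.012 m and z of flask in the frame of stirrer between 0.036 and 0.044 m and horizontal distance between large_tin and pad_front below 0.012 m and z of large_tin in the frame of pad_front between 0.001 and 0.009 m and horizontal distance between small_tin and large_tin below 0.008 m and z of small_tin in the frame of large_tin between 0.02 and 0.028 m and ((y of rack in the frame of stirrer above 0 m and horizontal distance between bottle and pad_left below 0.012 m and z of bottle in the frame of pad_left between 0.001 and 0.009 m and horizontal distance between beaker and pad_right below 0.012 m and z of beaker in the frame of pad_right between 0.001 and 0.009 m) or (y of rack in the frame of stirrer below 0 m and horizontal distance between bottle and pad_right below 0.012 m and z of bottle in the frame of pad_right between 0.001 and 0.009 m and horizontal distance between beaker and pad_left below 0.012 m and z of beaker in the frame of pad_left between 0.001 and 0.009 m)) and angle between each of flask, bottle, beaker, large_tin, small_tin's own z axis and vertical below 0.1 rad and linear speed of each of flask, bottle, beaker, large_tin, small_tin below 0.02 m/s and angular speed of each of flask, bottle, beaker, large_tin, small_tin below 0.2 rad/s); the robot touches nothing.
It fails at once if the flask, the bottle or the beaker is tipped by more than 0.6 rad (angle between any of flask, bottle, beaker's own z axis and vertical above 0.6 rad).
It also fails if it takes over 120 s, if anything falls off the work surface, if the arm or the gripper's body presses on something with over 40 N, if the wrist force passes 120 N, or if a joint passes its speed limit or range.

## Working session

There is one attempt and no reset: what is moved stays moved. The work goes in short steps, Python scripts to look and compute and a shell command to move; the robot and the scene stay as the last step left them, time stands still between calls to the robot, and variables do not carry over. Pictures are saved under pics/ and viewed, at most 14 in all, crops included, and the job is handed in when it is done.

```bash
mkdir -p pics
python3 - <<'E'
from workcell import r,vision
import cv2,numpy as np,pickle
s=r.read_state();print({k:np.round(v,3).tolist() for k,v in s.items()})
for n in ("top","side"):
    d=vision.snapshot(n);pickle.dump(d,open(n+'0.pkl','wb'))
    cv2.imwrite(f'pics/{n}0.png',d['image'][:,:,::-1]);print(n,np.round(d['t'],3),np.round(d['R'],3).tolist(),d['intrinsics'].tolist(),d['dist_coeffs'])
E
```

```text
{'time_s': 0.0, 'joint_pos': [-1.412, 0.105, 0.096, 1.564, -0.0, 1.353], 'joint_vel': [0.002, 0.0, 0.003, -0.001, 0.001, -0.001], 'joint_torque': [-0.0, -55.692, 50.365, 0.017, -0.0, -0.0], 'tcp_pos': [0.221, -0.558, 0.231], 'eef_rot': [[0.93, 0.368, -0.0], [0.368, -0.93, 0.001], [0.0, -0.001, -1.0]], 'ft_force': [0.494, 0.71, 0.307], 'moment': [-0.039, -0.014, -0.008], 'finger_force': 0.0, 'width': 0.086}
top [-0.043  0.546  1.023] [[0.003, -1.0, -0.003], [-0.98, -0.003, -0.198], [0.198, 0.003, -0.98]] [[524.7368356387867, 0.0, 319.13864905867973], [0.0, 524.7368356387867, 239.05482139379134], [0.0, 0.0, 1.0]] [-0.00894988  0.          0.          0.          0.        ]
side [0.534 0.105 1.242] [[-0.994, -0.106, -0.012], [-0.074, 0.771, -0.632], [0.076, -0.628, -0.775]] [[573.9972694530607, 0.0, 326.80837036073785], [0.0, 573.9972694530607, 245.32857412441032], [0.0, 0.0, 1.0]] [-0.18846588  0.          0.          0.          0.        ]
```

View pics/top0.png

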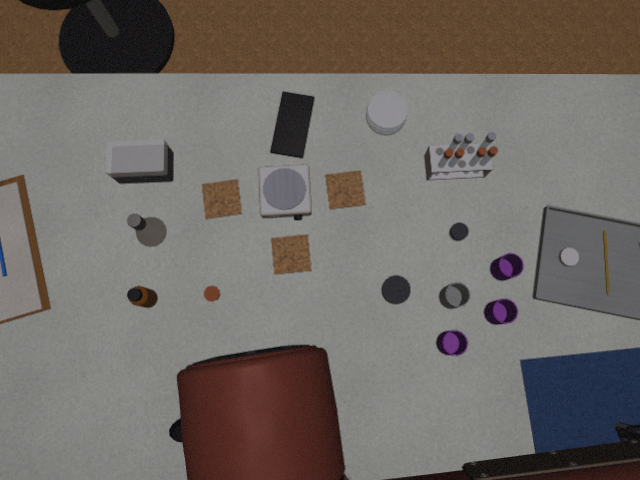

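View pics/side0.png

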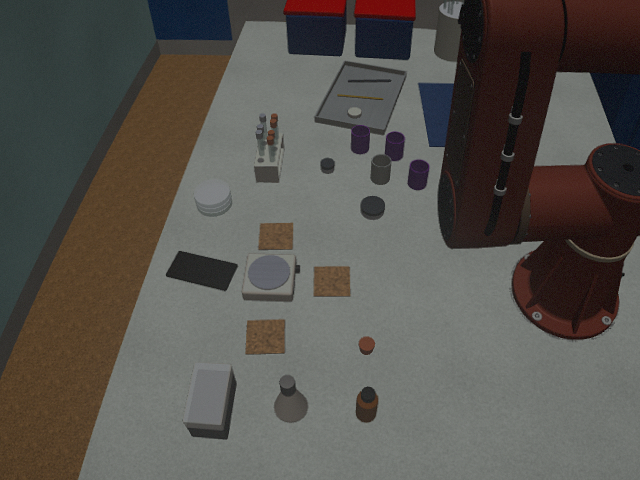

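The top view shows the stirrer at (285,188) and pads at (222,199), (345,190) and (291,254). The rack is at (460,158), on the right (−y), so the bottle goes to pad_right and the beaker to pad_left.
- **Beaker:** candidates are grey (454,296) and purple (507,267), (501,312), (452,343). The grey one is the steel beaker.
- **Tins:** candidates are dark lids (459,232) small and (396,290) large, and a red lid (212,293). The dark lids fit the description.
- **Flask:** cap at (137,222).
- **Bottle:** cap at (135,295).

I'll confirm these in a crop.

```bash
cat > h.py <<'E'
import cv2,numpy as np,pickle
def ray(d,uv,z):
    p=cv2.undistortPoints(np.array(uv,float).reshape(-1,1,2),d['intrinsics'],np.array(d['dist_coeffs']))[:,0]
    R,t=np.array(d['R']),np.array(d['t']);C=-R.T@t
    w=np.c_[p,np.ones(len(p))]@R
    return C+w*((z-C[2])/w[:,2])[:,None]
def blob(d,uv,tol):
    im=cv2.GaussianBlur(d['image'],(3,3),0);m=np.zeros((482,642),np.uint8)
    cv2.floodFill(im,m,uv,0,(tol,)*3,(tol,)*3,4|(255<<8)|cv2.FLOODFILL_MASK_ONLY|cv2.FLOODFILL_FIXED_RANGE)
    c=max(cv2.findContours(m[1:-1,1:-1],cv2.RETR_EXTERNAL,cv2.CHAIN_APPROX_NONE)[0],key=cv2.contourArea)
    return c[:,0].astype(float)
def centre(d,uv,z,tol,rect=False):
    P=ray(d,blob(d,uv,tol),z)[:,:2].astype(np.float32)
    if rect:
        (c,s,a)=cv2.minAreaRect(P*1000); return np.round(np.array(c)/1000,4),np.round(s),round(a)
    c,rad=cv2.minEnclosingCircle(P*1000); e=cv2.fitEllipse(P*1000)
    return np.round(np.array(e[0])/1000,4),np.round(e[1]),np.round(np.array(c)/1000,4),round(2*rad)
E
python3 - <<'E'
from h import *
d=pickle.load(open('top0.pkl','rb'))
for n,uv,z,tol,rc in [('stir',(285,188),.04,22,0),('padL',(222,199),.005,45,1),('padR',(345,190),.005,45,1),('padF',(291,254),.005,45,1),('flaskcap',(136,221),.114,20,0),('botcap',(134,294),.092,15,0),('beak',(454,296),.0,20,0),('lt',(396,290),.024,22,0),('st',(459,231),.024,22,0)]:
    print(n,d['image'][uv[1],uv[0]],*centre(d,uv,z,tol,rc))
I=d['image'][:,:,::-1]
a=cv2.resize(I[200:360,370:540],None,fx=3.5,fy=3.5,interpolation=cv2.INTER_CUBIC);b=cv2.resize(I[200:320,115:170],(200,436),interpolation=cv2.INTER_CUBIC)
o=np.zeros((560,800,3),np.uint8);o[:,:595]=a;o[:436,598:798]=b
cv2.imwrite('pics/c1.png',cv2.convertScaleAbs(o,alpha=1.5))
E
```

```text
stir [106 106 116] [0.6583 0.0336] [91. 93.] [0.6583 0.0337] 95
padL [106  80  57] [0.6459 0.1729] [81. 81.] 8
padR [109  81  57] [ 0.6675 -0.0971] [82. 80.] 7
padF [111  84  57] [0.5236 0.0196] [81. 80.] 6
flaskcap [96 91 92] [0.5718 0.3221] [24. 28.] [0.5715 0.32  ] 31
botcap [34 32 34] [0.4279 0.3181] [23. 24.] [0.4272 0.3177] 26
beak [ 98  99 100] [ 0.4376 -0.3326] [51. 61.] [ 0.4356 -0.3287] 65
lt [44 43 50] [ 0.4464 -0.1996] [54. 57.] [ 0.4465 -0.1993] 58
st [42 42 47] [ 0.57   -0.3361] [33. 38.] [ 0.5696 -0.3358] 39
```

View pics/c1.png

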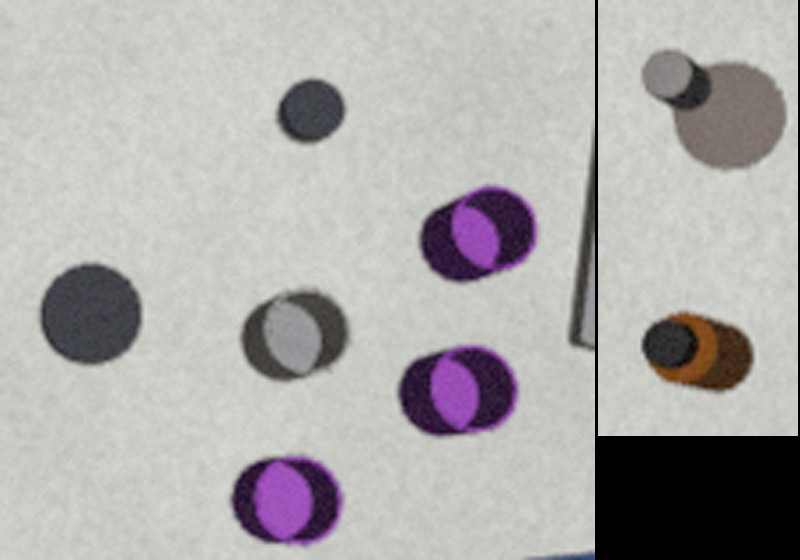

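The crop confirms it: the open grey steel beaker is at crop (302,334) and the dark-lidded tins are at (90,314) and (310,110). The flask's grey cap is at (667,75) and the bottle at (670,345). The purple beakers stay put. I'll approach the beaker first, with the closing line at a yaw of 35° to clear them.

```bash
cat > go.py <<'E'
# how far to go: go.py x y z [yaw of tool x, deg]
import sys,numpy as np
from workcell import r
s=r.read_state();R=np.array(s['eef_rot']);p=np.array(s['tcp_pos'])
a=list(map(float,sys.argv[1:]))
print('t',round(s['time_s'],1),'tcp',p.round(4),'w',round(float(s['width']),4),'shift',(R.T@(np.array(a[:3])-p)*10).round(3),end=' ')
yaw=np.degrees(np.arctan2(R[1,0],R[0,0]));print('yaw',round(yaw,1),end=' ')
if len(a)>3: print('spin',round(-((a[3]-yaw+180)%360-180)/120,3),end='')
print()
E
python3 - <<'E'
from h import *
d=pickle.load(open('top0.pkl','rb'))
print(ray(d,[(456.4,295.4)],.062),ray(d,[(151.3,231.9)],.002))
E
python3 -m pendant '[[[0.12,-0.06,0],-0.08],[[0.25,-0.12,0],-0.17],[[0.37,-0.18,0],-0.26],[[0.5,-0.25,0],-0.34],[[0.62,-0.31,0],-0.43],[[0.75,-0.37,0],-0.52],[[0.87,-0.43,0],-0.6],[[1,-0.5,0],-0.69]]' -0.3
python3 go.py 0.435 -0.331 0.2 125
```

```text
[[ 0.43071292 -0.31548401  0.062     ]] [[0.57164176 0.32255011 0.002     ]]
time_s: 1.1
tcp_pos: [0.2956, -0.4741, 0.2309]
eef_rot: [[-0.253, 0.967, -0.0], [0.967, 0.253, 0.001], [0.001, -0.0, -1.0]]
ft_force: [0.4, 0.1, -0.2]
width: 0.0554
finger_force: 0.0
t 1.1 tcp [ 0.2956 -0.4741  0.2309] w 0.0554 shift [1.031 1.711 0.309] yaw 104.7 spin -0.169
```

```bash
python3 -m pendant '[[[0.07,0.11,0],0],[[0.15,0.22,0],0],[[0.22,0.33,0],0],[[0.3,0.43,0],0],[[0.37,0.54,0],0],[[0.45,0.64,0],0],[[0.52,0.75,0],0],[[0.6,0.85,0],0]]' -0.55 | head -2
python3 -m pendant '[[[0.07,0.11,0],-0.02],[[0.15,0.22,0],-0.04],[[0.22,0.33,0],-0.06],[[0.3,0.43,0],-0.08],[[0.37,0.54,0],-0.1],[[0.45,0.64,0],-0.12],[[0.52,0.75,0],-0.14],[[0.58,0.85,0],-0.17]]' | head -2
python3 go.py 0.431 -0.316 0.2 125
python3 - <<'E'
from workcell import vision
import cv2,pickle,numpy as np
d=vision.snapshot('wrist');pickle.dump(d,open('w1.pkl','wb'));cv2.imwrite('pics/w1.png',d['image'][:,:,::-1])
print((-d['R'].T@d['t']).round(3),d['R'][2].round(2))
E
```

```text
time_s: 2.1
tcp_pos: [0.3635, -0.3948, 0.2313]
time_s: 3.1
tcp_pos: [0.4315, -0.3176, 0.2313]
t 3.1 tcp [ 0.4315 -0.3176  0.2313] w 0.0662 shift [0.016 0.005 0.313] yaw 124.9 spin -0.001
[ 0.388 -0.255  0.375] [ 0.17 -0.24 -0.95]
```

View pics/w1.png

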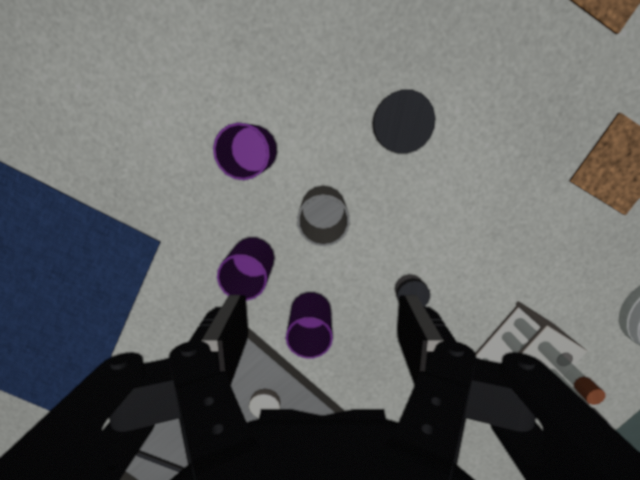

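The wrist view shows the grey beaker with its rim at (323,219), the purple ones at (245,151), (246,270) and (309,325), and the large tin at (404,121).

Run:
```python
from h import *
d=pickle.load(open('w1.pkl','rb'))
print('beaker',ray(d,[(323,219)],.062),'purple rims',ray(d,[(241,274),(309,337),(243,151)],.062).round(3).tolist())
print('lt',centre(d,(404,121),.024,20),'st',ray(d,[(411,291)],.024))
```

```text
beaker [[ 0.43243958 -0.31678194  0.062     ]] purple rims [[0.398, -0.408, 0.062], [0.493, -0.428, 0.062], [0.34, -0.307, 0.062]]
lt (array([ 0.4462, -0.2012]), array([56., 58.]), array([ 0.446 , -0.2013]), 59) st [[ 0.5655579 -0.3356015  0.024    ]]
```

```bash
python3 -m pendant '[[[0.02,0,0.12],0],[[0.02,0,0.25],0],[[0.02,0,0.37],0],[[0.02,0,0.5],0],[[0.02,0,0.62],0],[[0.02,0,0.75],0],[[0.02,0,0.87],0],[[0.02,0,1],0]]' | head -2
python3 -m pendant '[[[0,0,0.15],0],[[0,0,0.3],0],[[0,0,0.45],0],[[0,0,0.6],0],[[0,0,0.75],0],[[0,0,0.9],0],[[0,0,1],0],[[0,0,1],0]]' | head -2
python3 -m pendant '[[[0,0,0],0],[[0,0,0],0],[[0,0,0],0],[[0,0,0],0],[[0,0,0],0],[[0,0,0],0],[[0,0,0],0],[[0,0,0],0]]' 0.6
python3 -m pendant '[[[0,0,-0.06],0],[[0,0,-0.15],0],[[0,0,-0.28],0],[[0,0,-0.4],0],[[0,0,-0.55],0],[[0,0,-0.7],0],[[0,0,-0.85],0],[[0,0,-1],0]]'
python3 go.py 0.6459 0.1729 0.13
```

```text
time_s: 4.15
tcp_pos: [0.4298, -0.3167, 0.1306]
time_s: 5.15
tcp_pos: [0.4293, -0.3162, 0.0304]
time_s: 6.15
tcp_pos: [0.4302, -0.3172, 0.0323]
eef_rot: [[-0.57, 0.822, 0.001], [0.822, 0.57, -0.001], [-0.002, 0.0, -1.0]]
ft_force: [-0.6, 1.2, 6.5]
width: 0.0488
finger_force: 62.4
time_s: 7.15
tcp_pos: [0.4298, -0.3167, 0.1324]
eef_rot: [[-0.57, 0.822, 0.0], [0.822, 0.57, -0.0], [-0.0, -0.0, -1.0]]
ft_force: [-0.6, -0.0, -1.2]
width: 0.0489
finger_force: 62.0
t 7.2 tcp [ 0.4298 -0.3167  0.1324] w 0.0489 shift [2.792 4.565 0.023] yaw 124.7
```

```bash
python3 -m pendant '[[[0.04,0.06,0],0],[[0.1,0.16,0],0],[[0.17,0.28,0],0],[[0.24,0.4,0],0],[[0.32,0.53,0],0],[[0.4,0.66,0],0],[[0.48,0.79,0],0],[[0.56,0.92,0],0]]' | head -2
python3 -m pendant '[[[0.07,0.12,0],0],[[0.14,0.24,0],0],[[0.21,0.36,0],0],[[0.28,0.48,0],0],[[0.35,0.6,0],0],[[0.42,0.72,0],0],[[0.5,0.84,0],0],[[0.56,0.92,0],0]]' | head -2
python3 -m pendant '[[[0.07,0.12,0],0],[[0.14,0.24,0],0],[[0.21,0.36,0],0],[[0.28,0.48,0],0],[[0.35,0.6,0],0],[[0.42,0.72,0],0],[[0.5,0.84,0],0],[[0.56,0.92,0],0]]' | head -2
python3 -m pendant '[[[0.07,0.12,0],0],[[0.14,0.24,0],0],[[0.21,0.36,0],0],[[0.28,0.48,0],0],[[0.35,0.6,0],0],[[0.42,0.72,0],0],[[0.5,0.84,0],0],[[0.56,0.92,0],0]]' | head -2
python3 go.py 0.6459 0.1729 0.0383
```

```text
time_s: 8.15
tcp_pos: [0.4739, -0.2172, 0.1313]
time_s: 9.15
tcp_pos: [0.5174, -0.1188, 0.1313]
time_s: 10.15
tcp_pos: [0.5611, -0.0204, 0.1313]
time_s: 11.15
tcp_pos: [0.6048, 0.0781, 0.1312]
t 11.2 tcp [0.6048 0.0781 0.1312] w 0.0494 shift [0.545 0.878 0.929] yaw 124.8
```

```bash
python3 -m pendant '[[[0.08,0.13,0],0],[[0.17,0.27,0],0],[[0.26,0.42,0],0],[[0.34,0.55,0],0],[[0.42,0.68,0],0],[[0.5,0.8,0.1],0],[[0.54,0.88,0.25],0],[[0.54,0.88,0.4],0]]' | head -2
python3 -m pendant '[[[0,0,0.1],0],[[0,0,0.2],0],[[0,0,0.3],0],[[0,0,0.4],0],[[0,0,0.47],0],[[0,0,0.51],0],[[0,0,0.53],0],[[0,0,0.53],0]]' 
python3 go.py 0.6459 0.1729 0.0383
```

```text
time_s: 12.15
tcp_pos: [0.6458, 0.1721, 0.0894]
time_s: 13.15
tcp_pos: [0.6462, 0.1717, 0.0384]
eef_rot: [[-0.57, 0.822, 0.0], [0.822, 0.57, -0.0], [-0.0, 0.0, -1.0]]
ft_force: [0.3, 0.1, -0.5]
width: 0.0494
finger_force: 62.1
t 13.2 tcp [0.6462 0.1717 0.0384] w 0.0494 shift [0.012 0.005 0.001] yaw 124.7
```

```bash
python3 -m pendant '[[[0,0,0.01],0],[[0,0,0.01],0],[[0,0,0.01],0],[[0,0,0],0],[[0,0,-0.1],0],[[0,0,-0.3],0],[[0,0,-0.55],0],[[0,0,-0.8],0]]' -0.55 | head -2
python3 -m pendant '[[[0,0,-0.2],0],[[0.05,0,-0.4],0],[[0.2,0.03,-0.4],0],[[0.35,0.06,-0.4],0],[[0.5,0.08,-0.4],0],[[0.65,0.1,-0.4],0],[[0.8,0.12,-0.4],0],[[0.9,0.13,-0.4],0]]' -0.3 | head -2
python3 go.py 0.5716 0.3223 0.0780
python3 - <<'E'
from workcell import vision
from h import *
d=vision.snapshot('wrist');pickle.dump(d,open('w2.pkl','wb'));cv2.imwrite('pics/w2.png',d['image'][:,:,::-1])
E
```

```text
time_s: 14.15
tcp_pos: [0.6465, 0.1717, 0.121]
time_s: 15.15
tcp_pos: [0.6049, 0.2541, 0.1582]
t 15.2 tcp [0.6049 0.2541 0.1582] w 0.0554 shift [0.75  0.116 0.802] yaw 124.8
```

View pics/w2.png

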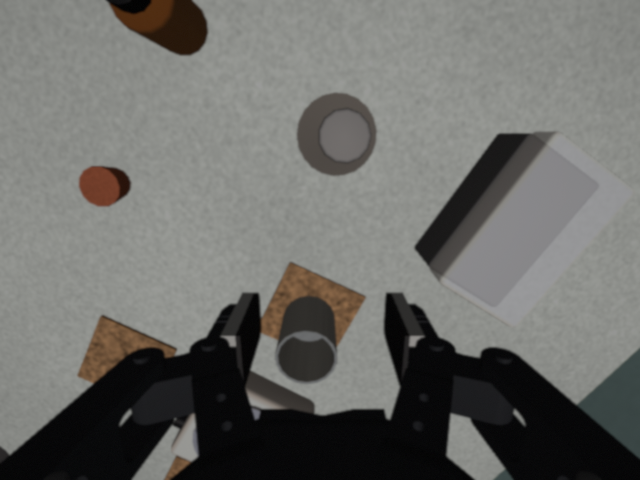

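The beaker stands on the left pad with its rim at (307,354). The flask cap is at (346,136) and the bottle is at the top left.

```bash
python3 - <<'E'
from h import *
d=pickle.load(open('w2.pkl','rb'))
print('beaker',ray(d,[(307,353)],.067),'cap',ray(d,[(345,136)],.114),'foot',ray(d,[(337,134)],.002))
print(ray(d,[(158,22)],.0))
E
python3 go.py 0.5716 0.3223 0.0780
```

```text
beaker [[0.64676982 0.17351914 0.067     ]] cap [[0.57231901 0.32257828 0.114     ]] foot [[0.57214152 0.32358135 0.002     ]]
[[0.41061932 0.31263973 0.        ]]
t 15.2 tcp [0.6045 0.2548 0.1583] w 0.0553 shift [0.741 0.115 0.803] yaw 124.8
```

```bash
python3 -m pendant '[[[0.15,0.02,0],0],[[0.35,0.05,0],0],[[0.55,0.09,0],0],[[0.74,0.12,0],0],[[0.74,0.12,0.05],0],[[0.74,0.12,0.2],0],[[0.74,0.12,0.35],0],[[0.74,0.12,0.5],0]]' -0.3 | head -2
python3 -m pendant '[[[0,0,0.1],0],[[0,0,0.2],0],[[0,0,0.28],0],[[0,0,0.3],0],[[0,0,0.3],0],[[0,0,0.3],0],[[0,0,0.3],0],[[0,0,0.3],0]]' | head -2
python3 -m pendant '[[[0,0,0],0],[[0,0,0],0],[[0,0,0],0],[[0,0,0],0],[[0,0,0],0],[[0,0,0],0],[[0,0,0],0],[[0,0,0],0]]' 0.9
python3 -m pendant '[[[0,0,-0.06],0],[[0,0,-0.15],0],[[0,0,-0.28],0],[[0,0,-0.4],0],[[0,0,-0.5],0],[[0,0,-0.6],0],[[0,0,-0.7],0],[[0,0,-0.75],0]]' 
python3 go.py 0.6583 0.0336 0.120
```

```text
time_s: 16.2
tcp_pos: [0.573, 0.32, 0.1065]
time_s: 17.2
tcp_pos: [0.5733, 0.3207, 0.0785]
time_s: 18.2
tcp_pos: [0.5733, 0.3207, 0.0785]
eef_rot: [[-0.57, 0.822, 0.0], [0.822, 0.57, -0.0], [-0.0, 0.0, -1.0]]
ft_force: [-1.7, -1.3, 3.7]
width: 0.0267
finger_force: 59.0
time_s: 19.2
tcp_pos: [0.5734, 0.3208, 0.1541]
eef_rot: [[-0.57, 0.822, 0.001], [0.822, 0.57, 0.0], [-0.0, 0.001, -1.0]]
ft_force: [0.5, -0.0, -2.1]
width: 0.0264
finger_force: 59.0
t 19.2 tcp [0.5734 0.3208 0.1541] w 0.0264 shift [-2.843 -0.939  0.341] yaw 124.7
```

```bash
python3 -m pendant '[[[0,0,-0.1],0],[[-0.06,-0.02,-0.22],0],[[-0.16,-0.05,-0.35],0],[[-0.3,-0.1,-0.35],0],[[-0.45,-0.15,-0.35],0],[[-0.62,-0.2,-0.35],0],[[-0.79,-0.26,-0.35],0],[[-0.96,-0.31,-0.35],0]]' | head -2
python3 -m pendant '[[[-0.12,-0.04,0],0],[[-0.24,-0.08,0],0],[[-0.37,-0.12,0],0],[[-0.5,-0.16,0],0],[[-0.62,-0.2,0],0],[[-0.74,-0.24,0],0],[[-0.86,-0.28,0],0],[[-0.96,-0.31,0],0]]' | head -2
python3 -m pendant '[[[-0.14,-0.05,0],0],[[-0.28,-0.1,0],0],[[-0.44,-0.15,0],0],[[-0.6,-0.2,0],0],[[-0.74,-0.25,0],0],[[-0.86,-0.29,0],0],[[-0.93,-0.31,0.05],0],[[-0.93,-0.31,0.2],0]]' | head -2
python3 go.py 0.6595 0.0320 0.1195
```

```text
time_s: 20.2
tcp_pos: [0.6027, 0.2227, 0.1881]
time_s: 21.2
tcp_pos: [0.6319, 0.1268, 0.1883]
time_s: 22.2
tcp_pos: [0.6598, 0.033, 0.1682]
t 22.2 tcp [0.6598 0.033  0.1682] w 0.0263 shift [-0.007 -0.008  0.487] yaw 124.7
```

```bash
python3 -m pendant '[[[0,0,0.08],0],[[0,0,0.18],0],[[0,0,0.28],0],[[0,0,0.37],0],[[0,0,0.43],0],[[0,0,0.46],0],[[0,0,0.48],0],[[0,0,0.48],0]]'
python3 -m pendant '[[[0,0,0],0],[[0,0,0],0],[[0,0,0],0],[[0,0,0],0],[[0,0,-0.1],0],[[0,0,-0.25],0],[[0,0,-0.45],0],[[0,0,-0.65],0]]' -0.3 | head -2
python3 go.py 0.428 0.3181 0.180
```

```text
time_s: 23.2
tcp_pos: [0.6592, 0.0335, 0.1204]
eef_rot: [[-0.57, 0.822, 0.0], [0.822, 0.57, -0.0], [-0.0, 0.0, -1.0]]
ft_force: [0.2, 0.2, -2.0]
width: 0.0269
finger_force: 59.1
time_s: 24.2
tcp_pos: [0.6595, 0.0334, 0.1875]
t 24.2 tcp [0.6595 0.0334 0.1875] w 0.0553 shift [ 3.658 -0.28   0.071] yaw 124.7
```

```bash
python3 -m pendant '[[[0.06,0,0],0],[[0.16,-0.01,0],0],[[0.28,-0.02,0],0],[[0.42,-0.03,0],0],[[0.56,-0.04,0],0],[[0.7,-0.05,0],0],[[0.85,-0.06,0],0],[[1,-0.07,0],0]]' -0.5 | head -2
python3 -m pendant '[[[0.12,0,0],0],[[0.25,-0.01,0],0],[[0.37,-0.02,0],0],[[0.5,-0.03,0],0],[[0.62,-0.04,0],0],[[0.75,-0.05,0],0],[[0.87,-0.06,0],0],[[1,-0.07,0],0]]' | head -2
python3 -m pendant '[[[0.12,0,0],0],[[0.25,-0.01,0],0],[[0.37,-0.02,0],0],[[0.5,-0.03,0],0],[[0.62,-0.04,0],0],[[0.75,-0.05,0],0],[[0.87,-0.06,0],0],[[1,-0.07,0],0]]' | head -2
python3 - <<'E'
from workcell import vision
from h import *
d=vision.snapshot('wrist');pickle.dump(d,open('w3.pkl','wb'));cv2.imwrite('pics/w3.png',d['image'][:,:,::-1])
E
python3 go.py 0.428 0.3181 0.025
```

```text
time_s: 25.2
tcp_pos: [0.5958, 0.1125, 0.1853]
time_s: 26.2
tcp_pos: [0.5332, 0.1905, 0.1853]
time_s: 27.2
tcp_pos: [0.4705, 0.2687, 0.1853]
t 27.2 tcp [0.4696 0.2697 0.1853] w 0.0645 shift [ 0.634 -0.065  1.604] yaw 124.8
```

View pics/w3.png

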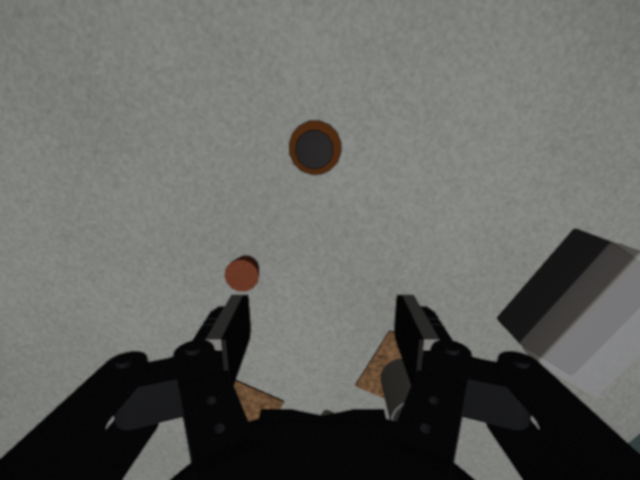

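The bottle cap is at (315,149), and the red decoy at (242,273) is clear of the path.

Run:
```python
from h import *
d=pickle.load(open('w3.pkl','rb'))
print(ray(d,[(315,149)],.092),'red',ray(d,[(242,273)],.024))
```

```text
[[0.4291431 0.3206886 0.092    ]] red [[0.43703566 0.18371973 0.024     ]]
```

```bash
python3 -m pendant '[[[0.15,-0.01,0],0],[[0.32,-0.03,0],0],[[0.5,-0.04,0],0],[[0.65,-0.06,0],0],[[0.65,-0.06,0.05],0],[[0.65,-0.06,0.2],0],[[0.65,-0.06,0.38],0],[[0.65,-0.06,0.55],0]]' | head -2
python3 -m pendant '[[[0,0,0.17],0],[[0,0,0.34],0],[[0,0,0.51],0],[[0,0,0.68],0],[[0,0,0.84],0],[[0,0,0.96],0],[[0,0,1],0],[[0,0,1],0]]' | head -2
python3 -m pendant '[[[0,0,0.05],0],[[0,0,0.05],0],[[0,0,0.05],0],[[0,0,0.05],0],[[0,0,0.05],0],[[0,0,0.05],0],[[0,0,0.05],0],[[0,0,0.05],0]]' 0.8
python3 -m pendant '[[[0,0,-0.06],0],[[0,0,-0.15],0],[[0,0,-0.28],0],[[0,0,-0.4],0],[[0,0,-0.55],0],[[0,0,-0.7],0],[[0,0,-0.85],0],[[0,0,-1],0]]'
python3 go.py 0.6675 -0.0971 0.120
```

```text
time_s: 28.25
tcp_pos: [0.4288, 0.3175, 0.1282]
time_s: 29.25
tcp_pos: [0.4291, 0.3181, 0.0303]
time_s: 30.25
tcp_pos: [0.429, 0.318, 0.0253]
eef_rot: [[-0.57, 0.822, 0.0], [0.822, 0.57, -0.0], [-0.0, -0.0, -1.0]]
ft_force: [0.1, -0.2, -0.0]
width: 0.0388
finger_force: 60.3
time_s: 31.25
tcp_pos: [0.429, 0.3181, 0.1264]
eef_rot: [[-0.57, 0.822, 0.0], [0.822, 0.57, -0.0], [-0.0, 0.0, -1.0]]
ft_force: [-0.6, 0.2, -2.0]
width: 0.0389
finger_force: 60.3
t 31.2 tcp [0.429  0.3181 0.1264] w 0.0389 shift [-4.77  -0.406  0.064] yaw 124.7
```

```bash
python3 -m pendant '[[[-0.06,-0.01,0],0],[[-0.16,-0.03,0],0],[[-0.28,-0.06,0],0],[[-0.42,-0.08,0],0],[[-0.56,-0.11,0],0],[[-0.7,-0.14,0],0],[[-0.85,-0.17,0],0],[[-1,-0.2,0],0]]' | head -2
python3 -m pendant '[[[-0.12,-0.02,0],0],[[-0.25,-0.05,0],0],[[-0.37,-0.07,0],0],[[-0.5,-0.1,0],0],[[-0.62,-0.12,0],0],[[-0.75,-0.15,0],0],[[-0.87,-0.17,0],0],[[-1,-0.2,0],0]]' | head -2
python3 -m pendant '[[[-0.12,-0.02,0],0],[[-0.25,-0.05,0],0],[[-0.37,-0.07,0],0],[[-0.5,-0.1,0],0],[[-0.62,-0.12,0],0],[[-0.75,-0.15,0],0],[[-0.87,-0.17,0],0],[[-1,-0.2,0],0]]' | head -2
python3 -m pendant '[[[-0.12,-0.02,0],0],[[-0.25,-0.05,0],0],[[-0.37,-0.07,0],0],[[-0.5,-0.1,0],0],[[-0.62,-0.12,0],0],[[-0.75,-0.15,0],0],[[-0.87,-0.17,0],0],[[-1,-0.2,0],0]]' | head -2
python3 go.py 0.6675 -0.0971 0.0310
```

```text
time_s: 32.25
tcp_pos: [0.47, 0.2235, 0.1253]
time_s: 33.25
tcp_pos: [0.5104, 0.1302, 0.1252]
time_s: 34.25
tcp_pos: [0.551, 0.0366, 0.1253]
time_s: 35.25
tcp_pos: [0.5915, -0.057, 0.1253]
t 35.2 tcp [ 0.5915 -0.057   0.1253] w 0.0387 shift [-0.763  0.396  0.943] yaw 124.7
```

```bash
python3 -m pendant '[[[-0.13,0.07,0],0],[[-0.28,0.15,0],0],[[-0.44,0.23,0],0],[[-0.58,0.31,0],0],[[-0.7,0.37,0],0],[[-0.77,0.4,0.1],0],[[-0.77,0.4,0.25],0],[[-0.77,0.4,0.4],0]]' | head -2
python3 -m pendant '[[[0,0,0.1],0],[[0,0,0.2],0],[[0,0,0.3],0],[[0,0,0.4],0],[[0,0,0.48],0],[[0,0,0.52],0],[[0,0,0.54],0],[[0,0,0.54],0]]' 
python3 -m pendant '[[[0,0,0],0],[[0,0,0],0],[[0,0,0],0],[[0,0,0],0],[[0,0,-0.15],0],[[0,0,-0.35],0],[[0,0,-0.6],0],[[0,0,-0.85],0]]' -0.4 | head -2
python3 go.py 0.4464 -0.2005 0.130
```

```text
time_s: 36.25
tcp_pos: [0.6671, -0.0964, 0.0835]
time_s: 37.25
tcp_pos: [0.668, -0.0968, 0.0314]
eef_rot: [[-0.57, 0.822, 0.0], [0.822, 0.57, -0.0], [-0.0, 0.0, -1.0]]
ft_force: [0.8, 0.4, -1.7]
width: 0.0387
finger_force: 60.4
time_s: 38.25
tcp_pos: [0.6684, -0.0969, 0.1191]
t 38.2 tcp [ 0.6684 -0.0969  0.1191] w 0.0598 shift [ 0.413 -2.415 -0.112] yaw 124.7
```

```bash
python3 -m pendant '[[[0,0,-0.1],0],[[0.02,-0.1,-0.1],0],[[0.04,-0.22,-0.1],0],[[0.06,-0.34,-0.1],0],[[0.08,-0.46,-0.1],0],[[0.1,-0.58,-0.1],0],[[0.12,-0.7,-0.1],0],[[0.14,-0.82,-0.1],0]]' -0.85 | head -2
python3 -m pendant '[[[0.02,-0.1,0],0],[[0.04,-0.2,0],0],[[0.06,-0.3,0],0],[[0.08,-0.4,0],0],[[0.1,-0.5,0],0],[[0.12,-0.6,0],0],[[0.13,-0.7,0],0],[[0.14,-0.8,0],0]]' | head -2
python3 -m pendant '[[[0.03,-0.14,0],0],[[0.06,-0.3,0],0],[[0.09,-0.46,0],0],[[0.11,-0.62,0],0],[[0.13,-0.8,0],0],[[0.13,-0.8,0.1],0],[[0.13,-0.8,0.25],0],[[0.13,-0.8,0.4],0]]' | head -2
python3 go.py 0.4464 -0.2005 0.003
```

```text
time_s: 39.25
tcp_pos: [0.5918, -0.1323, 0.1263]
time_s: 40.25
tcp_pos: [0.5182, -0.1664, 0.1263]
time_s: 41.25
tcp_pos: [0.4456, -0.2005, 0.0847]
t 41.2 tcp [ 0.4456 -0.2005  0.0847] w 0.0789 shift [-0.005  0.007  0.817] yaw 124.8
```

```bash
python3 -m pendant '[[[0,0,0.15],0],[[0,0,0.3],0],[[0,0,0.45],0],[[0,0,0.6],0],[[0,0,0.72],0],[[0,0,0.78],0],[[0,0,0.81],0],[[0,0,0.81],0]]' 
python3 -m pendant '[[[0,0,0],0],[[0,0,0],0],[[0,0,0],0],[[0,0,0],0],[[0,0,0],0],[[0,0,0],0],[[0,0,0],0],[[0,0,0],0]]' 0.5
python3 -m pendant '[[[0,0,-0.06],0],[[0,0,-0.12],0],[[0,0,-0.2],0],[[0,0,-0.28],0],[[0,0,-0.36],0],[[0,0,-0.44],0],[[0,0,-0.52],0],[[0,0,-0.6],0]]'
python3 go.py 0.5236 0.0196 0.06
```

```text
time_s: 42.25
tcp_pos: [0.4458, -0.201, 0.0055]
eef_rot: [[-0.57, 0.822, 0.0], [0.822, 0.57, -0.0], [-0.0, 0.0, -1.0]]
ft_force: [-0.6, -0.4, 0.2]
width: 0.0789
finger_force: 0.0
time_s: 43.25
tcp_pos: [0.4461, -0.2013, 0.0064]
eef_rot: [[-0.57, 0.822, 0.001], [0.822, 0.57, -0.001], [-0.001, 0.0, -1.0]]
ft_force: [-2.7, 1.5, 7.0]
width: 0.0573
finger_force: 63.3
time_s: 44.25
tcp_pos: [0.4456, -0.2009, 0.0658]
eef_rot: [[-0.57, 0.822, 0.0], [0.822, 0.57, -0.0], [-0.0, -0.0, -1.0]]
ft_force: [0.6, 0.1, -1.2]
width: 0.0579
finger_force: 63.9
t 44.2 tcp [ 0.4456 -0.2009  0.0658] w 0.0579 shift [1.368 1.897 0.058] yaw 124.7
```

```bash
python3 -m pendant '[[[0.05,0.06,0],0],[[0.12,0.16,0],0],[[0.2,0.28,0],0],[[0.29,0.4,0],0],[[0.38,0.53,0],0],[[0.48,0.67,0],0],[[0.58,0.81,0],0],[[0.69,0.95,0],0]]' | head -2
python3 -m pendant '[[[0.12,0.17,0],0],[[0.24,0.34,0],0],[[0.36,0.51,0],0],[[0.48,0.68,0],0],[[0.59,0.83,0],0],[[0.68,0.95,0],0],[[0.68,0.95,0.1],0],[[0.68,0.95,0.25],0]]' | head -2
python3 go.py 0.5236 0.0196 0.0105
```

```text
time_s: 45.25
tcp_pos: [0.4848, -0.0889, 0.0653]
time_s: 46.25
tcp_pos: [0.5238, 0.0196, 0.0395]
t 46.2 tcp [0.5238 0.0196 0.0395] w 0.0574 shift [ 0.002 -0.002  0.29 ] yaw 124.7
```

Run:
```python
from workcell import vision
from h import *
d=vision.snapshot('side');pickle.dump(d,open('s1.pkl','wb'));cv2.imwrite('pics/s1.png',cv2.resize(d['image'][180:380,200:440,::-1],None,fx=3,fy=3))
```

```text
(no output)
```

View pics/s1.png

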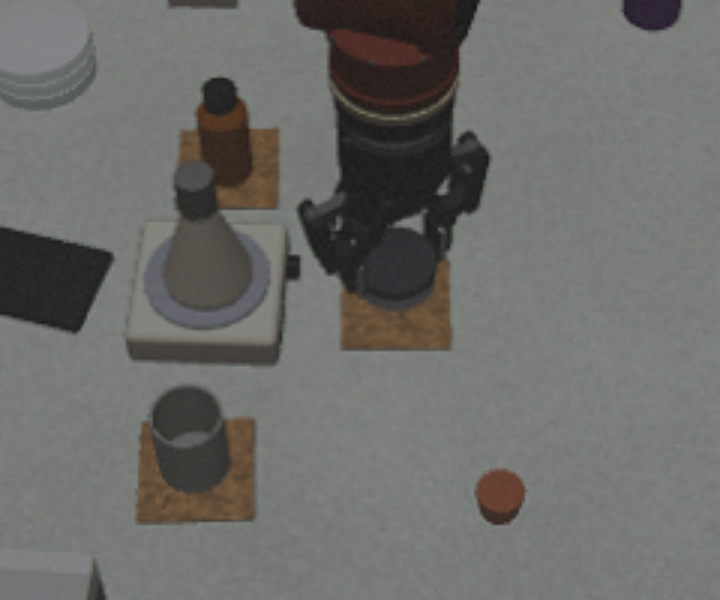

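The bottle, flask and beaker stand centred in the side crop. The tin is held level over the front pad at about (397,275). I'll lower it.

```bash
python3 -m pendant '[[[0,0,0.05],0],[[0,0,0.11],0],[[0,0,0.17],0],[[0,0,0.22],0],[[0,0,0.26],0],[[0,0,0.28],0],[[0,0,0.29],0],[[0,0,0.29],0]]' 
python3 -m pendant '[[[0,0,0],0],[[0,0,0],0],[[0,0,0],0],[[0,0,0],0],[[0,0,-0.15],0],[[0,0,-0.35],0],[[0,0,-0.6],0],[[0,0,-0.85],0]]' -0.85 | head -2
python3 go.py 0.569 -0.3358 0.100
```

```text
time_s: 47.3
tcp_pos: [0.5239, 0.0199, 0.0115]
eef_rot: [[-0.57, 0.822, 0.0], [0.822, 0.57, -0.0], [-0.0, 0.0, -1.0]]
ft_force: [-1.4, -0.6, 1.5]
width: 0.0575
finger_force: 64.3
time_s: 48.3
tcp_pos: [0.524, 0.0199, 0.0982]
t 48.3 tcp [0.524  0.0199 0.0982] w 0.079 shift [-3.18  -1.656 -0.016] yaw 124.7
```

```bash
python3 -m pendant '[[[-0.06,-0.03,0],0],[[-0.15,-0.08,0],0],[[-0.25,-0.13,0],0],[[-0.38,-0.2,0],0],[[-0.52,-0.27,0],0],[[-0.67,-0.34,0],0],[[-0.82,-0.42,0],0],[[-0.97,-0.5,0],0]]' -0.4 | head -2
python3 -m pendant '[[[-0.12,-0.06,0],0],[[-0.24,-0.12,0],0],[[-0.36,-0.19,0],0],[[-0.48,-0.25,0],0],[[-0.6,-0.31,0],0],[[-0.73,-0.37,0],0],[[-0.85,-0.44,0],0],[[-0.97,-0.5,0],0]]' | head -2
python3 -m pendant '[[[-0.12,-0.06,0],0],[[-0.24,-0.12,0],0],[[-0.36,-0.19,0],0],[[-0.48,-0.25,0],0],[[-0.6,-0.31,0],0],[[-0.73,-0.37,0],0],[[-0.82,-0.42,0],0],[[-0.85,-0.44,0],0]]' | head -2
python3 - <<'E'
from workcell import vision
from h import *
d=vision.snapshot('wrist');pickle.dump(d,open('w4.pkl','wb'));cv2.imwrite('pics/w4.png',d['image'][:,:,::-1])
d=vision.snapshot('top');pickle.dump(d,open('top1.pkl','wb'))
print('lt',centre(d,(288,250),.029,20))
E
python3 go.py 0.569 -0.3358 0.003
```

```text
time_s: 49.3
tcp_pos: [0.538, -0.0896, 0.0963]
time_s: 50.3
tcp_pos: [0.5522, -0.1974, 0.0963]
time_s: 51.3
tcp_pos: [0.5643, -0.2921, 0.0962]
lt (array([0.5231, 0.0197]), array([55., 57.]), array([0.5229, 0.0199]), 59)
t 51.4 tcp [ 0.5643 -0.2916  0.0962] w 0.0602 shift [-0.39  -0.213  0.932] yaw 124.7
```

View pics/w4.png

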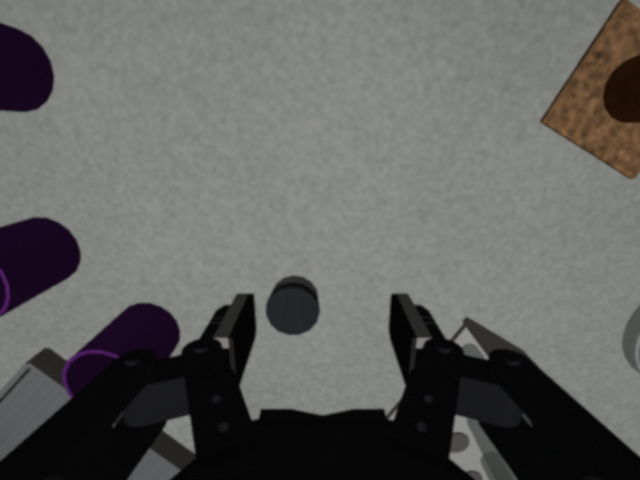

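The small tin's lid is at (293,309). The nearest purple beaker, around (120,340), is well away from the finger.

Run:
```python
from h import *
d=pickle.load(open('w4.pkl','rb'))
print(ray(d,[(293,309)],.024),centre(d,(293,312),.024,10))
```

```text
[[ 0.57123381 -0.33694286  0.024     ]] (array([ 0.5714, -0.338 ]), array([35., 35.]), array([ 0.5715, -0.337 ]), 38)
```

```bash
python3 -m pendant '[[[-0.14,-0.07,0],0],[[-0.28,-0.14,0],0],[[-0.41,-0.2,0],0],[[-0.41,-0.2,0.05],0],[[-0.41,-0.2,0.18],0],[[-0.41,-0.2,0.31],0],[[-0.41,-0.2,0.44],0],[[-0.41,-0.2,0.57],0]]' | head -2
python3 -m pendant '[[[0,0,0.1],0],[[0,0,0.2],0],[[0,0,0.28],0],[[0,0,0.33],0],[[0,0,0.35],0],[[0,0,0.35],0],[[0,0,0.35],0],[[0,0,0.35],0]]' | head -2
python3 -m pendant '[[[0,0,0],0],[[0,0,0],0],[[0,0,0],0],[[0,0,0],0],[[0,0,0],0],[[0,0,0],0],[[0,0,0],0],[[0,0,0],0]]' 0.8
python3 -m pendant '[[[0,0,-0.06],0],[[0,0,-0.15],0],[[0,0,-0.25],0],[[0,0,-0.36],0],[[0,0,-0.48],0],[[0,0,-0.6],0],[[0,0,-0.7],0],[[0,0,-0.8],0]]'
python3 go.py 0.5235 0.0198 0.080
```

```text
time_s: 52.4
tcp_pos: [0.5711, -0.3361, 0.0381]
time_s: 53.4
tcp_pos: [0.5714, -0.3366, 0.0046]
time_s: 54.4
tcp_pos: [0.5716, -0.3368, 0.0049]
eef_rot: [[-0.57, 0.822, 0.001], [0.822, 0.57, -0.001], [-0.001, 0.0, -1.0]]
ft_force: [-1.2, -0.1, 5.6]
width: 0.0357
finger_force: 59.9
time_s: 55.4
tcp_pos: [0.5713, -0.3365, 0.085]
eef_rot: [[-0.57, 0.822, 0.0], [0.822, 0.57, -0.0], [-0.0, -0.0, -1.0]]
ft_force: [0.4, -0.1, -0.5]
width: 0.0356
finger_force: 59.8
t 55.4 tcp [ 0.5713 -0.3365  0.085 ] w 0.0356 shift [3.201 1.637 0.049] yaw 124.7
```

```bash
python3 -m pendant '[[[0.06,0.03,0],0],[[0.15,0.08,0],0],[[0.25,0.13,0],0],[[0.38,0.2,0],0],[[0.52,0.27,0],0],[[0.67,0.34,0],0],[[0.82,0.42,0],0],[[0.97,0.5,0],0]]' | head -2
python3 -m pendant '[[[0.12,0.06,0],0],[[0.24,0.12,0],0],[[0.36,0.19,0],0],[[0.48,0.25,0],0],[[0.6,0.31,0],0],[[0.73,0.37,0],0],[[0.85,0.44,0],0],[[0.97,0.5,0],0]]' | head -2
python3 -m pendant '[[[0.12,0.06,0],0],[[0.24,0.12,0],0],[[0.36,0.19,0],0],[[0.48,0.25,0],0],[[0.6,0.31,0],0],[[0.73,0.37,0],0],[[0.85,0.44,0],0],[[0.97,0.5,0],0]]' | head -2
python3 -m pendant '[[[0.07,0.03,0],0],[[0.14,0.06,0],0],[[0.2,0.09,0],0],[[0.26,0.12,0],0],[[0.29,0.13,0],0],[[0.29,0.13,0.05],0],[[0.29,0.13,0.15],0],[[0.29,0.13,0.25],0]]' | head -2
python3 go.py 0.5235 0.0198 0.034
python3 - <<'E'
from workcell import vision
from h import *
d=vision.snapshot('side');cv2.imwrite('pics/s2.png',cv2.resize(d['image'][180:330,270:430,::-1],None,fx=4,fy=4,interpolation=cv2.INTER_CUBIC))
E
```

```text
time_s: 56.4
tcp_pos: [0.557, -0.2271, 0.0844]
time_s: 57.4
tcp_pos: [0.5429, -0.1192, 0.0843]
time_s: 58.4
tcp_pos: [0.5287, -0.011, 0.0843]
time_s: 59.4
tcp_pos: [0.5227, 0.0192, 0.0582]
t 59.4 tcp [0.5227 0.0192 0.0582] w 0.0357 shift [0.    0.01  0.242] yaw 124.7
```

View pics/s2.png

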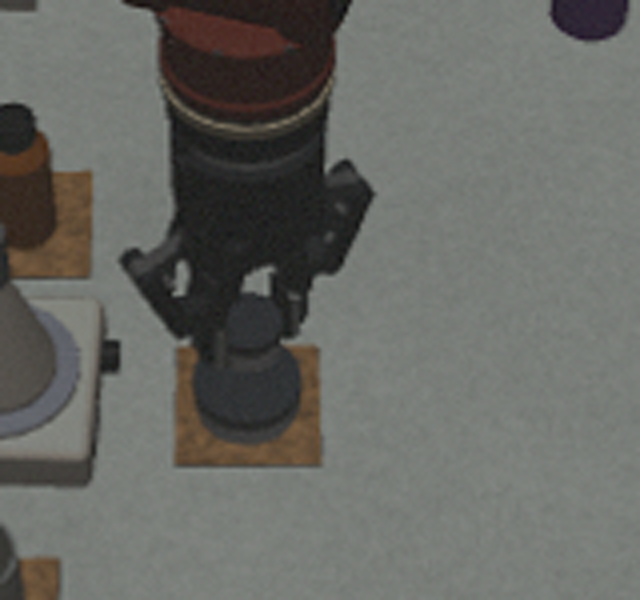

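The small tin hangs level at (255,320), over the large tin at (247,395). I'll lower it, release it and back off.

```bash
python3 -m pendant '[[[0,0.01,0.05],0],[[0,0.01,0.1],0],[[0,0.01,0.15],0],[[0,0.01,0.19],0],[[0,0.01,0.22],0],[[0,0.01,0.235],0],[[0,0.01,0.24],0],[[0,0.01,0.24],0]]' 
python3 -m pendant '[[[0,0,0],0],[[0,0,0],0],[[0,0,0],0],[[0,0,0],0],[[0,0,-0.1],0],[[0,0,-0.3],0],[[0,0,-0.55],0],[[0,0,-0.8],0]]' -0.4 | head -2
python3 -m pendant '[[[0,-0.1,-0.2],0],[[0,-0.25,-0.4],0],[[0,-0.4,-0.6],0],[[0,-0.6,-0.7],0],[[0,-0.8,-0.7],0],[[0,-1,-0.7],0],[[0,-1,-0.7],0],[[0,-1,-0.7],0]]' | head -2
python3 - <<'E'
from workcell import vision
from h import *
d=vision.snapshot('top');pickle.dump(d,open('top2.pkl','wb'))
a=cv2.resize(d['image'][140:290,190:370,::-1],None,fx=4,fy=4,interpolation=cv2.INTER_CUBIC)
cv2.imwrite('pics/t2.png',cv2.convertScaleAbs(a,alpha=1.5))
E
```

```text
time_s: 60.45
tcp_pos: [0.5238, 0.0199, 0.0354]
eef_rot: [[-0.57, 0.822, 0.0], [0.822, 0.57, -0.0], [-0.0, 0.0, -1.0]]
ft_force: [0.5, -1.0, 0.1]
width: 0.0357
finger_force: 59.8
time_s: 61.45
tcp_pos: [0.5238, 0.0199, 0.1168]
time_s: 62.45
tcp_pos: [0.4421, -0.0369, 0.1857]
```

View pics/t2.png

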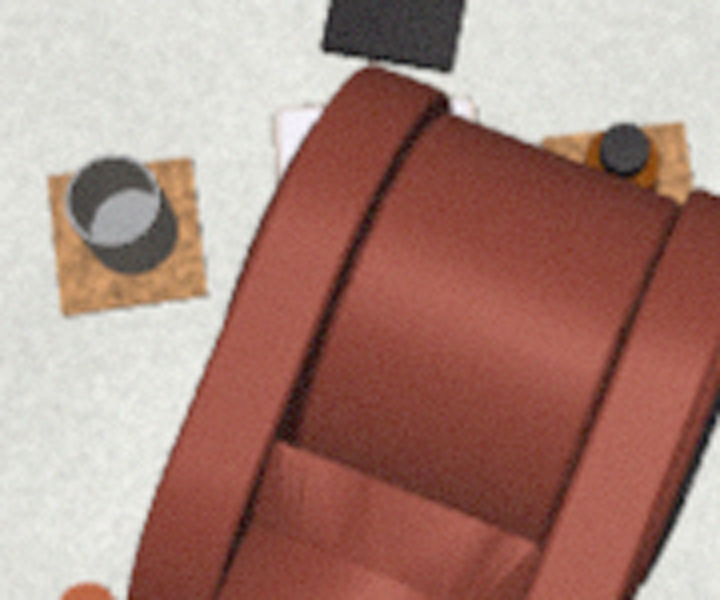

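The arm hides the stack in that view, though the beaker at (125,215) and the bottle at (625,160) stand on their pads. I'll move the arm aside and check again.

```bash
python3 -m pendant '[[[-0.12,-0.09,0],0],[[-0.25,-0.18,0],0],[[-0.37,-0.26,0],0],[[-0.5,-0.35,0],0],[[-0.62,-0.44,0],0],[[-0.75,-0.53,0],0],[[-0.87,-0.61,0],0],[[-1,-0.7,0],0]]' | head -2
python3 -m pendant '[[[-0.12,-0.09,0],0],[[-0.25,-0.18,0],0],[[-0.37,-0.26,0],0],[[-0.5,-0.35,0],0],[[-0.62,-0.44,0],0],[[-0.75,-0.53,0],0],[[-0.87,-0.61,0],0],[[-1,-0.7,0],0]]' | head -2
python3 - <<'E'
from workcell import vision
from h import *
d=vision.snapshot('top');pickle.dump(d,open('top3.pkl','wb'))
a=cv2.resize(d['image'][140:290,190:370,::-1],None,fx=4,fy=4,interpolation=cv2.INTER_CUBIC)
cv2.imwrite('pics/t3.png',cv2.convertScaleAbs(a,alpha=1.5))
E
```

```text
time_s: 63.5
tcp_pos: [0.441, -0.1601, 0.1853]
time_s: 64.5
tcp_pos: [0.4405, -0.2821, 0.1853]
```

View pics/t3.png

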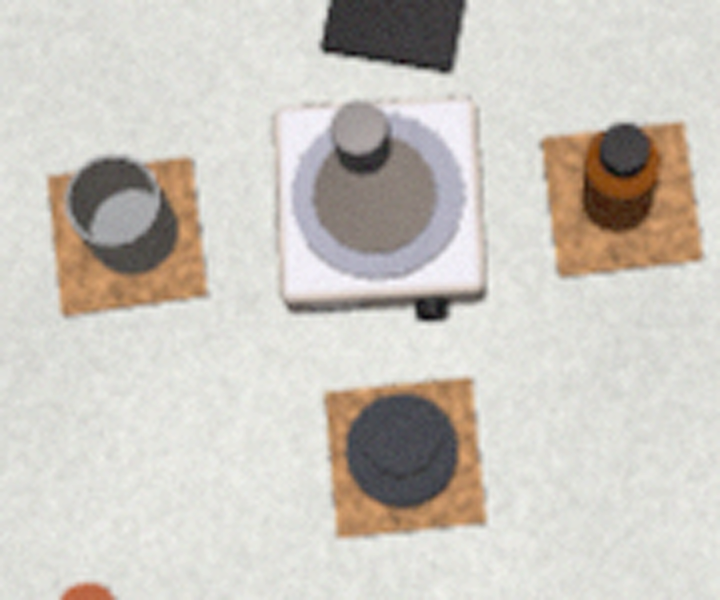

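The stack, flask, bottle and beaker all stand as wanted. The small tin's lower lid edge is at crop (403,480), so its centre is near (403,439). A numeric check comes before handing in.

Run:
```python
from h import *
d=pickle.load(open('top3.pkl','rb'))
f=lambda u,v,z:ray(d,[(190+u/4-.4,140+v/4-.4)],z)[0,:2].round(4)
print('small',f(403,439,.053),'large .523 .0198')
print('bottle',f(626,149,.097),'pad .6675 -.0971');print('flask',f(361,130,.154),'stir .6583 .0336');print('beaker',f(114,200,.067),'pad .6459 .1729')
```

```text
small [0.5248 0.0178] large .523 .0198
bottle [ 0.6659 -0.0953] pad .6675 -.0971
flask [0.6564 0.034 ] stir .6583 .0336
beaker [0.6476 0.1684] pad .6459 .1729
```

All are within about 5 mm, so I'm handing in.

```bash
python3 -c "
from workcell import ticket
print(ticket.hand_in())"
```

```text
the job is handed in; nothing more can be done
None
```

I handed the job in after about 65 s of robot time: the flask, bottle, beaker and stacked tins all stand in their places, released, each within about 5 mm of centre in the last top-camera check; no verdict came back.

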